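# Change the supply over between two lever isolators

## Task

Two grey lever isolators stand on the bench; one is on (its black lever leans to the end with the white terminal cover), the other is off (its lever leans to the bare screw terminals). Change the supply over: first switch off the one that is on, then switch on the other, each lever fully home; the two must never be on together. Leave everything else on the bench where it is.

Things in the scene. Friction and masses are not known exactly. Their poses are not given: they have to be found in the camera images.
- isolator_a: Isolator A, on at the start (left or right varies). Grey case fixed to the bench, 130 (x) x 90 (y) mm; origin: centre of its underside, z up, yaw within 0.6 rad of the base frame. Far end (x 35 to 65 mm): white terminal cover, 70 mm high; middle: 75 mm high; near end (x below -39 mm): three bare screw terminals between barriers, 62 mm high. A black lever stands out of the middle of the top.
- isolator_a_lever (a joint): Lever angle, rad: 0 = off (stop, leans 0.6 rad to the case's -x end), 0.6 = upright, 1.2 = on (stop, leans 0.6 rad to +x). Hinge along the case's y, 60 mm above the bench over the case's origin. An over-centre spring pulls it to the nearer stop (0.6 N m there, 0 upright): about 8 N at the end moves it, past upright it snaps home by itself.
- isolator_a_tip (a point): Middle of the lever's end face, 85 mm from the hinge; moves with the lever. Off or on it is 48 mm to that side of the case's middle, 130 mm above the bench (upright 145). The grip is a bar 18 mm thick, 50 mm wide (along y), 47 to 85 mm from the hinge, on a stem 14 mm thick, 18 mm wide.
- isolator_b: Isolator B, off at the start (left or right varies). Grey case fixed to the bench, 130 (x) x 90 (y) mm; origin: centre of its underside, z up, yaw within 0.6 rad of the base frame. Far end (x 35 to 65 mm): white terminal cover, 70 mm high; middle: 75 mm high; near end (x below -39 mm): three bare screw terminals between barriers, 62 mm high. A black lever stands out of the middle of the top.
- isolator_b_lever (a joint): Lever angle, rad: 0 = off (stop, leans 0.6 rad to the case's -x end), 0.6 = upright, 1.2 = on (stop, leans 0.6 rad to +x). Hinge along the case's y, 60 mm above the bench over the case's origin. An over-centre spring pulls it to the nearer stop (0.6 N m there, 0 upright): about 8 N at the end moves it, past upright it snaps home by itself.
- isolator_b_tip (a point): Middle of the lever's end face, 85 mm from the hinge; moves with the lever. Off or on it is 48 mm to that side of the case's middle, 130 mm above the bench (upright 145). The grip is a bar 18 mm thick, 50 mm wide (along y), 47 to 85 mm from the hinge, on a stem 14 mm thick, 18 mm wide.
- contactor: Bystander, loose: black and white contactor, 82 x 45 mm, 88 mm high, standing upright between the two isolators; origin at the centre of its underside, z up.
- yellow_meter: Bystander, loose: yellow and black multimeter, 150 x 78 x 48 mm, lying near the front edge at the left; origin at the centre of its underside.
- blue_pliers: Bystander, loose: blue-handled pliers, 166 x 56 x 14 mm, lying near the front edge in the middle; origin at the centre of its underside.
- black_marker: Bystander, loose: white marker pen with black cap, 138 mm long, 13 mm thick, lying near the front edge at the right; origin at the centre of its underside.

How it is judged:
By the outcome, as a careful person would: the job done as asked, in the order asked, and still so for the second after the job is handed in, with the robot touching nothing.
It also fails if it takes over 45 s, if anything falls off the work surface, if the arm or the gripper's body presses on something with over 40 N, if the wrist force passes 120 N, or if a joint passes its speed limit or range.

## Robot

A 7-joint arm with a two-finger parallel gripper is mounted at the origin on a cart in front of the work surface, level with it; the furniture and walls round the work are solid. World frame = base frame: x ahead of the robot, y to its left, z up, the work surface at z = 0. Lengths are in m, angles in rad, forces in N, time in s.
With the tool pointing down it reaches from about 0.4 to 0.925 m from the base axis. Payload 4.1 kg.
Tool frame: the origin (TCP) lies between the finger pads; the fingertips stand 8 mm ahead of it and the grasp point (between the pads) lies 11 mm behind it; z points along the fingers, y is the line along which they close (so a half turn about z gives the same grasp; the last joint's range is limited). The gripper opens to 85 mm and grips with 20 to 120 N. Pads are 22 mm wide; open, the fingers measure 114 mm over their backs; the gripper's body (76 mm by 85 mm) begins 54 mm behind the grasp point. The pads swing forward as they close: fully open they stand 13 mm farther back than shut.
Start: joints at [-1.237, 0.398, 0.045, 1.537, -0.019, 1.207, -0.051], TCP at [0.273, 0.59, 0.239] pointing down, gripper open.
Joint ranges: [-2.82, 2.82], [-0.49, 2.23], [-1.37, 1.46], [0, 2.46], [-1.36, 4.5], [0.23, 2], [-2.94, 2.94]. Speed limits (rad/s): [2.57, 2.57, 3.14, 3.14, 3.14, 3.14, 3.14].

## Interface

Orientations are given as [roll, pitch, yaw] about the fixed x, y, z axes, in that order (R = Rz(yaw) Ry(pitch) Rx(roll)).
In Python, from rig import env, cams, workorder gives the robot as it stands.
- The arm moves only by the tool move_arm, never from a script. Its argument "deltas" is a list of rows, each an object with "gripper": the opening, from 0 (shut) to 1 (fully open); "translation": the shift along the tool's x, y, z in units of 50 mm (1.0 is 50 mm), a list of three; "rot": the turn, a rotation vector about the tool's x, y, z in rad, a list of three. In form: [{"gripper": gripper, "translation": [dx, dy, dz], "rot": [rx, ry, rz]}, ...]. A call has 1 to 12 rows; each row shifts and turns the commanded pose from where the row before left it, along the tool's axes as they then stand; what a row does not reach is not made up. A row lasts 1/8 s, in which the tool goes at most 62.5 mm and 10.7 degrees, less where a joint would pass 70% of its speed; a pose out of reach is approached as far as the arm can. A call is refused whole if a number of a shift passes 1 or a number of a turn 0.188, either way. A call with a gripper value outside its range is refused whole. The fingers move at their own pace and stop on an object; "squeeze" is the grip in N (left out, the last holds). Time passes only in rows, so rows that do not move let the fingers close. It gives the time, the measured TCP pose, the force, the opening and the grip force at its end, in the units of the state.
- env.read_state(): the state, without advancing time (a new reading comes with each control period).
- cams.snapshot(name): name is "scene" or "top" or "wrist"; returns a dict with "image" (420x560x3 uint8, red, green, blue), "camera_matrix" (3x3 intrinsics, pixels), "dist" ([k1, k2, p1, p2, k3] as OpenCV has them; the pictures are not rectified), "R" (3x3) and "t" (3): a world point X has camera coordinates R X + t. Camera axes: x right, y down, z forward; pixel columns grow to the right and rows downward; lengths in m; the calibration is good to about 2 mm. A picture is of the moment at which its call begins. There is no depth.
- workorder.sign_off(): hands the job in; it is judged then, once.
The state is a dict: "t": time; "q": joint angles; "joint_velocities": joint speeds; "joint_torque": joint torques, N m; "position": TCP position; "tcp_rot": TCP orientation; "wrist_force": force on the tool from outside, world axes, zero at the start; "torque": the same for the moment, N m; "grip_width": finger opening in m; "grasp_force": force on a finger pad.
Only numpy, scipy, OpenCV 4.12 (cv2) and the standard library are available. Lean on these libraries where they do the work, as an engineer would, in place of code of your own. Each camera call takes 0.05 s, during which the arm holds its last target. There are 200 camera calls.

## Working session

There is one attempt and no reset: what is moved stays moved. The work goes in short steps, Python scripts to look and compute and a tool call to move; the robot and the scene stay as the last step left them, time stands still between calls to the robot, and variables do not carry over. Pictures are saved under pics/ and viewed, at most 10 in all, crops included, and the job is handed in when it is done.

Besides the shell and the picture viewer there is one more tool, called after "Call:" by a JSON object that holds its "method" and its "body". move_arm: Moves the arm, as the interface text tells. Its arguments: {"type":"object","properties":{"deltas":{"type":"array","items":{"type":"object","properties":{"gripper":{"type":"number"},"translation":{"type":"array","items":{"type":"number"}},"rot":{"type":"array","items":{"type":"number"}}}}},"squeeze":{"type":"number"}},"required":["deltas"]}

```bash
mkdir -p pics; ls; python3 - <<'E'
from rig import env,cams
import cv2,pickle
d={}
for n in("scene","top"):
    s=cams.snapshot(n);d[n]=s;cv2.imwrite(f"pics/{n}0.png",s["image"][:,:,::-1]);print(n,s["camera_matrix"].tolist(),s["dist"],s["R"].tolist(),s["t"])
pickle.dump(d,open("d0.pkl","wb"))
print(env.read_state())
E
```

```text
pics
scene [[529.2325136832221, 0.0, 280.488563929844], [0.0, 529.2325136832221, 204.99608226378254], [0.0, 0.0, 1.0]] [0.02792152 0.         0.         0.         0.        ] [[0.7141761803598575, -0.699842851156564, 0.013128864827383272], [-0.30117652699074143, -0.3241681414436352, -0.8967762907563817], [0.6318584358829117, 0.6365021600576316, -0.44228940440120174]] [-0.26855601  0.2348666   0.88671288]
top [[418.31377611517087, 0.0, 275.52835185338813], [0.0, 418.31377611517087, 209.16294940934233], [0.0, 0.0, 1.0]] [-0.05904605  0.          0.          0.          0.        ] [[-0.026584503718635532, -0.9995840838614918, 0.011176916069115979], [-0.9973094969257611, 0.025756595393222698, -0.06863209989090367], [0.06831567538800311, -0.012971394856839, -0.9975794261169129]] [0.05335834 0.43894936 1.04599716]
{'t': 0.1, 'q': array([-1.23701078,  0.39911037,  0.04502831,  1.5377009 , -0.01871287,
        1.20690866, -0.05070233]), 'joint_velocities': array([-1.53816311e-03, -1.39120894e-03,  1.54983442e-03, -3.96094278e-03,
        2.20222711e-04, -3.62172523e-03, -6.41216378e-05]), 'joint_torque': array([ 4.01494210e-03, -4.76257396e+01,  1.37011830e+00, -2.54950529e+01,
        1.19364134e-02,  4.86632955e-03, -1.93292516e-05]), 'position': array([0.27235462, 0.58960308, 0.23839575]), 'tcp_rot': array([-3.13988998e+00,  1.03312882e-04,  2.70892061e+00]), 'wrist_force': array([-0.77285791,  0.83042123,  0.52368281]), 'torque': array([-0.0082294 , -0.00115504,  0.01615071]), 'grasp_force': 0.0, 'grip_width': 0.08587476742583944}
```

View pics/scene0.png

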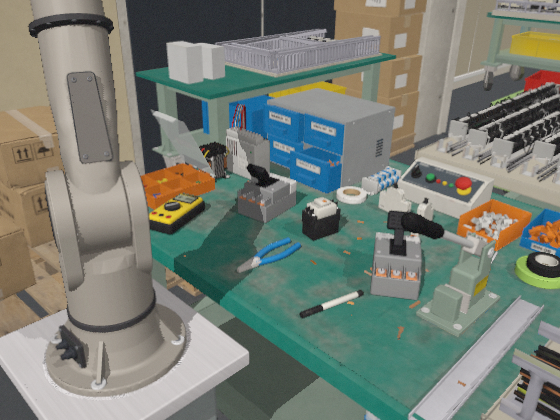

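View pics/top0.png

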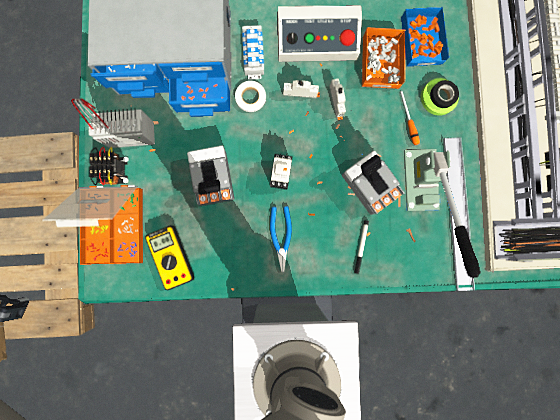

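The scene view shows the left isolator near (265,195) and the right one near (398,260), with a lever press beside the right one. In the top view they are at (210,178) and (372,185), with the contactor at (282,170). Next I'll zoom in on both.

```bash
python3 - <<'E'
import pickle,cv2,numpy as np
d=pickle.load(open("d0.pkl","rb"))
t=d["top"]["image"];s=d["scene"]["image"]
f=lambda im,x,y,w,h:cv2.resize(im[y:y+h,x:x+w],(400,300),interpolation=cv2.INTER_CUBIC)
o=np.vstack([np.hstack([f(t,165,135,100,75),f(t,335,140,100,75)]),np.hstack([f(s,220,150,100,75),f(s,335,195,160,120)])])
cv2.imwrite("pics/crop.png",o[:,:,::-1])
E
```

```text
(no output)
```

View pics/crop.png

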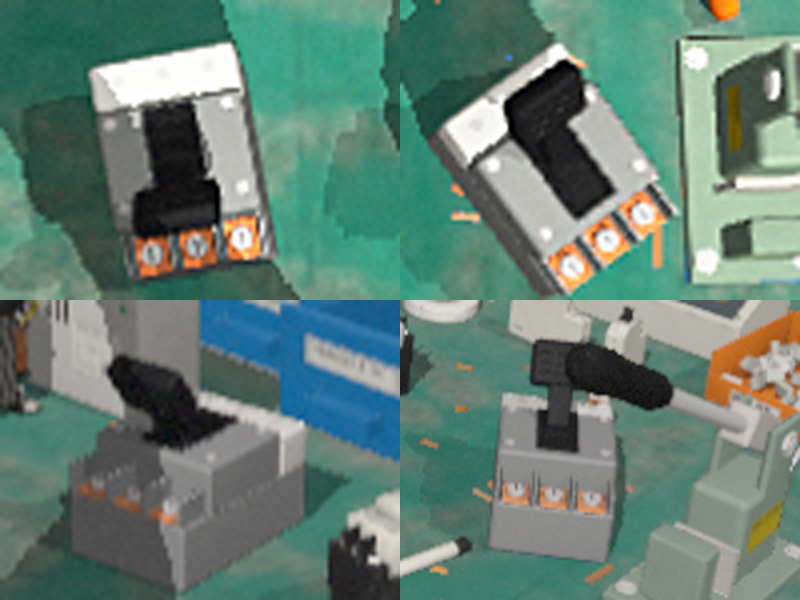

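The right isolator is A: its lever leans to the white cover, so it is on. The left one is B, leaning to the orange terminals, so it is off. Terminal screws in the top view are at about (378,207)…(396,193) for A and (203,198)…(226,194) for B. The press's black handle hangs near A at scene (415,225), top (465,250).

```bash
cat > h.py <<'E'
import numpy as np,cv2
def und(s,p): return cv2.undistortPoints(np.float64(p).reshape(-1,1,2),s["camera_matrix"],s["dist"]).reshape(-1,2)
def tri(a,pa,b,pb):
    P=[np.hstack([s["R"],np.reshape(s["t"],(3,1))]) for s in(a,b)]
    X=cv2.triangulatePoints(P[0],P[1],und(a,pa).T,und(b,pb).T);return (X[:3]/X[3]).T
def plane(s,p,z):
    c=-s["R"].T@np.ravel(s["t"]);d=np.c_[und(s,p),np.ones(len(und(s,p)))]@s["R"]
    return c+d*((z-c[2])/d[:,2:])
def proj(s,X):
    return cv2.projectPoints(np.float64(X).reshape(-1,1,3),cv2.Rodrigues(s["R"])[0],np.float64(s["t"]).ravel(),s["camera_matrix"],s["dist"])[0].reshape(-1,2)
E
python3 - <<'E'
import pickle
from h import *
np.set_printoptions(precision=4,suppress=True)
d=pickle.load(open("d0.pkl","rb"));T,S=d["top"],d["scene"]
def blobs(s,roi,lo,hi,amin):
    x,y,w,h=roi;m=cv2.inRange(cv2.cvtColor(s["image"],cv2.COLOR_RGB2HSV)[y:y+h,x:x+w],lo,hi)
    n,l,st,c=cv2.connectedComponentsWithStats(m)
    return [(st[i,4],c[i]+[x,y],(st[i,:4]+[x,y,0,0]).tolist()) for i in range(1,n) if st[i,4]>=amin]
for n,s,r in(("At",T,(365,180,50,40)),("Bt",T,(190,185,50,25)),("As",S,(370,255,55,35)),("Bs",S,(230,185,45,30))):
    print(n,[(b[0],b[1]) for b in blobs(s,r,(5,120,60),(20,255,255),6)])
for n,s,r in(("At",T,(335,140,80,75)),("Bt",T,(175,135,70,75)),("As",S,(370,205,40,60)),("Bs",S,(235,155,60,50))):
    print(n,"black",[b for b in blobs(s,r,(0,0,0),(180,255,40),60)]," white",blobs(s,r,(0,0,185),(180,30,255),60))
A=tri(T,[(378.25,206.75),(386.25,200),(396.25,193.25)],S,[(381,271.8),(396.2,273),(411.8,273)])
B=tri(T,[(203,198.25),(214.25,196.5),(225.75,194.5)],S,[(244.25,195),(252,200),(262,202.5)])
print(A,B)
# cover far corners (z=.07) 
print("Acov",plane(T,[(443.5-100+0,172.5),(475-100,151)],.07))
print("Bcov",plane(T,[(187.5,152.5),(223.5,145.5)],.07))
# press handle ends: inner grip end near A lever / outer
print("press",tri(T,[(441,158),(455,228),(470,274)],S,[(481,246),(440,235),(399,222)]))
E
```

```text
At [(np.int32(20), array([393.1 , 190.45])), (np.int32(31), array([397.7097, 198.1613])), (np.int32(20), array([384.1, 196.9])), (np.int32(19), array([388.1579, 202.4211])), (np.int32(41), array([377.0488, 205.6098]))]
Bt [(np.int32(56), array([225.2857, 194.2143])), (np.int32(52), array([214.1731, 196.6346])), (np.int32(50), array([202.98, 198.52]))]
As [(np.int32(32), array([379.9062, 273.375 ])), (np.int32(30), array([395.0667, 275.3   ])), (np.int32(34), array([409.7353, 276.9118]))]
Bs [(np.int32(11), array([242.3636, 197.4545])), (np.int32(9), array([251.5556, 200.5556])), (np.int32(11), array([260.5455, 203.7273]))]
At black [(np.int32(400), array([372.805 , 172.3925]), [361, 155, 27, 39])]  white [(np.int32(226), array([358.5265, 166.5177]), [346, 151, 31, 30]), (np.int32(533), array([377.5947, 184.1163]), [355, 161, 44, 45])]
Bt black [(np.int32(442), array([208.1584, 178.086 ]), [198, 161, 22, 34])]  white [(np.int32(664), array([212.6325, 161.4187]), [188, 146, 42, 42])]
As black [(np.int32(124), array([405.3548, 221.9435]), [401, 213, 9, 18]), (np.int32(145), array([398.2138, 247.8138]), [390, 239, 16, 16])]  white [(np.int32(131), array([394.9389, 207.0992]), [379, 205, 29, 6])]
Bs black [(np.int32(296), array([260.4392, 175.8243]), [247, 164, 31, 23])]  white [(np.int32(81), array([283.4444, 178.8642]), [270, 174, 25, 11])]
[[ 0.4367 -0.2108  0.0501]
 [ 0.4536 -0.2323  0.0499]
 [ 0.4691 -0.2564  0.0547]] [[0.468  0.2201 0.0525]
 [0.4714 0.1938 0.0471]
 [0.4761 0.1646 0.0492]]
Acov [[ 0.5213 -0.1248  0.07  ]
 [ 0.5726 -0.2043  0.07  ]]
Bcov [[0.5799 0.2527 0.07  ]
 [0.5948 0.1649 0.07  ]]
press [[ 0.5418 -0.3448  0.1227]
 [ 0.3808 -0.3377  0.2029]
 [ 0.2836 -0.3308  0.2606]]
```

Call:
{"method": "move_arm", "body": {"deltas": [{"gripper":0,"translation":[-0.72,-0.68,0],"rot":[0,0,0]},{"gripper":0,"translation":[-0.72,-0.68,0],"rot":[0,0,0]},{"gripper":0,"translation":[-0.72,-0.68,0],"rot":[0,0,0]},{"gripper":0,"translation":[-0.72,-0.68,0],"rot":[0,0,0]},{"gripper":0,"translation":[-0.72,-0.68,0],"rot":[0,0,0]},{"gripper":0,"translation":[-0.72,-0.68,0],"rot":[0,0,0]},{"gripper":0,"translation":[-0.72,-0.68,0],"rot":[0,0,0]},{"gripper":0,"translation":[-0.72,-0.68,0],"rot":[0,0,0]},{"gripper":0,"translation":[-0.72,-0.68,0],"rot":[0,0,0]},{"gripper":0,"translation":[-0.72,-0.68,0],"rot":[0,0,0]},{"gripper":0,"translation":[-0.72,-0.68,0],"rot":[0,0,0]},{"gripper":0,"translation":[-0.72,-0.68,0],"rot":[0,0,0]}]}}

```text
t: 1.6
position: [0.4938, 0.0371, 0.2391]
tcp_rot: [3.141, -0.0, 2.709]
wrist_force: [1.6, 0.5, 0.8]
grip_width: -0.0001
grasp_force: 0.0
```

Call:
{"method": "move_arm", "body": {"deltas": [{"gripper":0,"translation":[0,0,0],"rot":[0,0,0.18]},{"gripper":0,"translation":[0,0,0],"rot":[0,0,0.18]},{"gripper":0,"translation":[0,0,0],"rot":[0,0,0.18]},{"gripper":0,"translation":[0,0,0],"rot":[0,0,0.18]},{"gripper":0,"translation":[0,0,0],"rot":[0,0,0.18]},{"gripper":0,"translation":[0,0,0],"rot":[0,0,0.18]},{"gripper":0,"translation":[0,0,0],"rot":[0,0,0.18]},{"gripper":0,"translation":[0,0,0],"rot":[0,0,0.18]},{"gripper":0,"translation":[0,0,0],"rot":[0,0,0.18]},{"gripper":0,"translation":[0,0,0],"rot":[0,0,0.18]},{"gripper":0,"translation":[0,0,0],"rot":[0,0,0.18]},{"gripper":0,"translation":[0,0,0],"rot":[0,0,0.14]}]}}

```text
t: 3.1
position: [0.4933, 0.0385, 0.2389]
tcp_rot: [-3.141, 0.001, 0.584]
wrist_force: [-0.0, 0.3, -0.2]
grip_width: -0.0
grasp_force: 0.0
```

Call:
{"method": "move_arm", "body": {"deltas": [{"gripper":0,"translation":[-0.16,0.8,0],"rot":[0,0,0]},{"gripper":0,"translation":[-0.16,0.8,0],"rot":[0,0,0]},{"gripper":0,"translation":[-0.16,0.8,0],"rot":[0,0,0]},{"gripper":0,"translation":[-0.16,0.8,0],"rot":[0,0,0]},{"gripper":0,"translation":[-0.16,0.8,0],"rot":[0,0,0]},{"gripper":0,"translation":[0,0,0],"rot":[0,0,0]}]}}

```text
t: 3.85
position: [0.5712, -0.1539, 0.239]
tcp_rot: [3.14, 0.002, 0.583]
wrist_force: [-0.2, 0.3, -0.4]
grip_width: -0.0002
grasp_force: 0.0
```

```bash
python3 - <<'E'
from rig import env,cams
import cv2,numpy as np,pickle
from h import *
o=[]
d={}
A=lambda x,y,z:[.495+.831*x-.556*y,-.202+.556*x+.831*y,z]
tip=A(.048,0,.13)
for n in("wrist","scene"):
    s=cams.snapshot(n);d[n]=s;im=s["image"].copy()
    pts=[A(x,y,z) for x,y,z in((.065,.045,.07),(.065,-.045,.07),(-.065,.045,.062),(-.065,-.045,.062),(.048,.025,.13),(.048,-.025,.13))]+[env.read_state()["position"]-[0,0,.008]]
    for p in proj(s,pts): cv2.circle(im,tuple(int(v) for v in p),3,(255,0,255),1)
    o.append(im if n=="wrist" else cv2.resize(im[130:340,240:520],(560,420)))
pickle.dump(d,open("d1.pkl","wb"))
o=cv2.resize(np.hstack(o),(800,300));cv2.imwrite("pics/p1.png",o[:,:,::-1]);print(env.read_state()["position"])
E
```

```text
[ 0.57108657 -0.14965129  0.23869881]
```

View pics/p1.png

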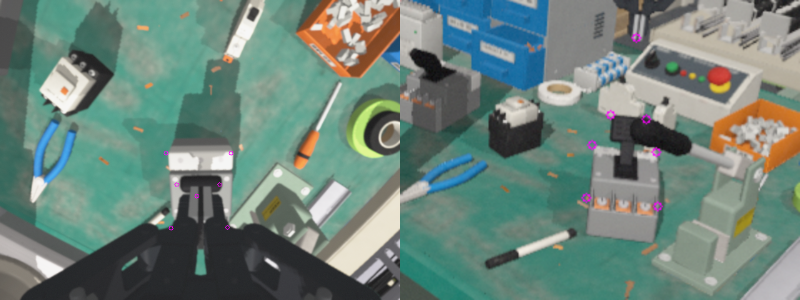

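Call:
{"method": "move_arm", "body": {"deltas": [{"gripper":0,"translation":[0,0,0.6],"rot":[0,0,0]},{"gripper":0,"translation":[0,0,0.6],"rot":[0,0,0]},{"gripper":0,"translation":[0,0,0.6],"rot":[0,0,0]},{"gripper":0,"translation":[0,0,0.4],"rot":[0,0,0]},{"gripper":0,"translation":[0,0,0.32],"rot":[0,0,0]},{"gripper":0,"translation":[-0.2,0,0],"rot":[0,0,0]},{"gripper":0,"translation":[-0.2,0,0],"rot":[0,0,0]},{"gripper":0,"translation":[-0.2,0,0],"rot":[0,0,0]}]}}

```text
t: 4.95
position: [0.551, -0.1648, 0.1156]
tcp_rot: [3.138, -0.011, 0.589]
wrist_force: [11.4, 9.8, 5.1]
grip_width: 0.0
grasp_force: 7.1
```

Call:
{"method": "move_arm", "body": {"deltas": [{"gripper":0,"translation":[-0.2,0,0],"rot":[0,0,0]},{"gripper":0,"translation":[-0.2,0,0],"rot":[0,0,0]},{"gripper":0,"translation":[-0.2,0,0],"rot":[0,0,0]},{"gripper":0,"translation":[-0.2,0,0],"rot":[0,0,0]},{"gripper":0,"translation":[-0.2,0,0],"rot":[0,0,0]},{"gripper":0,"translation":[-0.2,0,0],"rot":[0,0,0]},{"gripper":0,"translation":[0,0,0],"rot":[0,0,0]},{"gripper":0,"translation":[0,0,0],"rot":[0,0,0]}]}}

```text
t: 5.95
position: [0.4965, -0.1999, 0.113]
tcp_rot: [-3.141, 0.0, 0.589]
wrist_force: [-1.0, 0.4, 0.8]
grip_width: -0.0003
grasp_force: 0.0
```

Call:
{"method": "move_arm", "body": {"deltas": [{"gripper":0,"translation":[0,0,-0.5],"rot":[0,0,0]},{"gripper":0,"translation":[0,0,-0.7],"rot":[0,0,0]},{"gripper":0,"translation":[0,0,-0.7],"rot":[0,0,0]},{"gripper":0,"translation":[0,0,-0.6],"rot":[0,0,0]},{"gripper":0,"translation":[0,0,0],"rot":[0,0,0.15]},{"gripper":0,"translation":[0,0,0],"rot":[0,0,0.15]},{"gripper":0,"translation":[0,0,0],"rot":[0,0,0.13]},{"gripper":0,"translation":[0,0,0],"rot":[0,0,0]}]}}

```text
t: 6.95
position: [0.4969, -0.1996, 0.2381]
tcp_rot: [3.141, 0.0, 0.161]
wrist_force: [-0.1, 0.1, 0.2]
grip_width: -0.0001
grasp_force: 0.0
```

Call:
{"method": "move_arm", "body": {"deltas": [{"gripper":0,"translation":[0,-0.78,0],"rot":[0,0,0]},{"gripper":0,"translation":[0,-0.78,0],"rot":[0,0,0]},{"gripper":0,"translation":[0,-0.78,0],"rot":[0,0,0]},{"gripper":0,"translation":[0,-0.78,0],"rot":[0,0,0]},{"gripper":0,"translation":[0,-0.78,0],"rot":[0,0,0]},{"gripper":0,"translation":[0,-0.78,0],"rot":[0,0,0]},{"gripper":0,"translation":[0,-0.78,0],"rot":[0,0,0]},{"gripper":0,"translation":[0,-0.78,0],"rot":[0,0,0]},{"gripper":0,"translation":[0,-0.78,0],"rot":[0,0,0]},{"gripper":0,"translation":[0,-0.78,0],"rot":[0,0,0]},{"gripper":0,"translation":[0,0,0],"rot":[0,0,0]}]}}

```text
t: 8.32
position: [0.4341, 0.1887, 0.2382]
tcp_rot: [-3.141, -0.0, 0.168]
wrist_force: [0.3, -0.6, -0.7]
grip_width: 0.0001
grasp_force: 0.0
```

```bash
cat > look.py <<'E'
import sys
from rig import env,cams
from h import *
fr=lambda o,y:(lambda x,Y,z:[o[0]+np.cos(y)*x-np.sin(y)*Y,o[1]+np.sin(y)*x+np.cos(y)*Y,z])
A=fr((.495,-.202),.59);B=fr((.523,.2),.16)
pa=[A(-.048,s*.025,.13) for s in(1,-1)];sb=float(sys.argv[2])
pb=[B(sb*.048,s*.025,.13) for s in(1,-1)]+[B(.065,.045,.07),B(.065,-.045,.07)]
o=[]
for n,(x,y) in(("scene",(210,120)),("top",(160,80))):
    im=cams.snapshot(n)
    s=im;im=s["image"].copy()
    for p in proj(s,pa+pb): cv2.circle(im,tuple(int(v) for v in p),2,(255,0,255),1)
    o.append(cv2.resize(im[y:y+170,x:x+260],(400,262)))
w=cams.snapshot("wrist");im=w["image"].copy()
for p in proj(w,pa+pb):
    if abs(p).max()<900: cv2.circle(im,tuple(int(v) for v in p),3,(255,0,255),1)
o=np.vstack([np.hstack(o),np.hstack([cv2.resize(im,(400,300)),np.zeros((300,400,3),np.uint8)])])
cv2.imwrite(sys.argv[1],o[:,:,::-1]);print(env.read_state()["position"])
E
python3 look.py pics/p2.png -1
```

```text
[0.43515971 0.18419595 0.23826094]
```

View pics/p2.png

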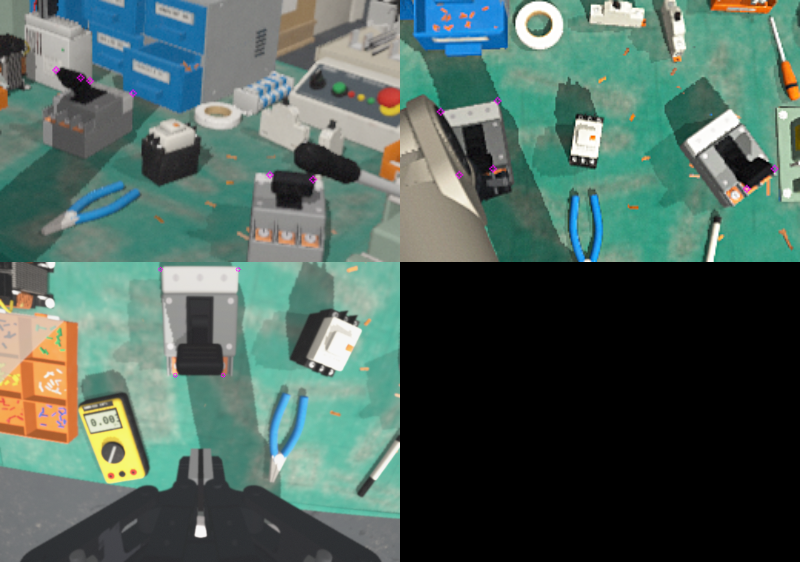

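A's lever now leans to the screw terminals, with the predicted off-position tip corners at (270,175) and (313,179) sitting on the bar's end, so it's home. B is still off and its predicted points match, so I'll push B.

Call:
{"method": "move_arm", "body": {"deltas": [{"gripper":0,"translation":[0,0,0.6],"rot":[0,0,0]},{"gripper":0,"translation":[0,0,0.6],"rot":[0,0,0]},{"gripper":0,"translation":[0,0,0.6],"rot":[0,0,0]},{"gripper":0,"translation":[0,0,0.4],"rot":[0,0,0]},{"gripper":0,"translation":[0,0,0.3],"rot":[0,0,0]},{"gripper":0,"translation":[0.2,0,0],"rot":[0,0,0]},{"gripper":0,"translation":[0.2,0,0],"rot":[0,0,0]},{"gripper":0,"translation":[0.2,0,0],"rot":[0,0,0]}]}}

```text
t: 9.48
position: [0.463, 0.1897, 0.1138]
tcp_rot: [-3.141, 0.006, 0.159]
wrist_force: [-16.5, -1.3, 14.0]
grip_width: -0.0001
grasp_force: 8.3
```

Call:
{"method": "move_arm", "body": {"deltas": [{"gripper":0,"translation":[0.2,0,0],"rot":[0,0,0]},{"gripper":0,"translation":[0.2,0,0],"rot":[0,0,0]},{"gripper":0,"translation":[0.2,0,0],"rot":[0,0,0]},{"gripper":0,"translation":[0.2,0,0],"rot":[0,0,0]},{"gripper":0,"translation":[0.2,0,0],"rot":[0,0,0]},{"gripper":0,"translation":[0.2,0,0],"rot":[0,0,0]},{"gripper":0,"translation":[0,0,0],"rot":[0,0,0]},{"gripper":0,"translation":[0,0,0],"rot":[0,0,0]}]}}

```text
t: 10.48
position: [0.5236, 0.1992, 0.1131]
tcp_rot: [3.141, 0.001, 0.159]
wrist_force: [0.7, -0.6, 0.0]
grip_width: 0.0002
grasp_force: 0.0
```

Call:
{"method": "move_arm", "body": {"deltas": [{"gripper":0,"translation":[0,0,-0.5],"rot":[0,0,0]},{"gripper":0,"translation":[0,0,-0.7],"rot":[0,0,0]},{"gripper":0,"translation":[0,0,-0.7],"rot":[0,0,0]},{"gripper":0,"translation":[0,0,-0.7],"rot":[0,0,0]},{"gripper":0,"translation":[-0.8,0,0],"rot":[0,0,0]},{"gripper":0,"translation":[-0.8,0,0],"rot":[0,0,0]},{"gripper":0,"translation":[0,0,0],"rot":[0,0,0]}]}}

```text
t: 11.35
position: [0.442, 0.1863, 0.2429]
tcp_rot: [-3.14, 0.002, 0.161]
wrist_force: [0.7, 0.6, -0.3]
grip_width: 0.0005
grasp_force: 0.0
```

```bash
python3 look.py pics/p3.png 1
```

```text
[0.44543848 0.18695278 0.24359299]
```

View pics/p3.png

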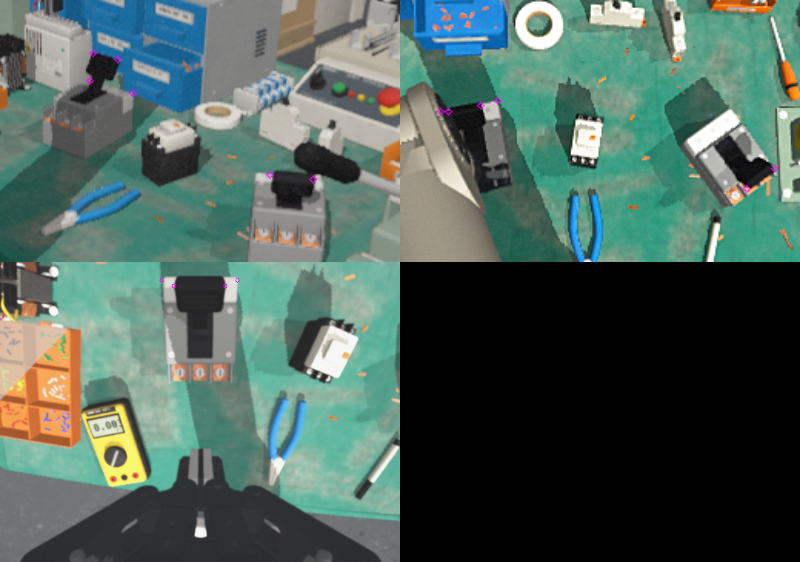

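B's lever now leans over the white cover, with predicted tip points at (93,53) and (119,60) on the bar. A is still off and nothing else has moved.

```bash
python3 -c "from rig import workorder;print(workorder.sign_off())"
```

```text
the job is handed in; nothing more can be done
None
```

The supply is changed over and handed in: isolator A (right) was switched off first, then isolator B (left) switched on, both levers look fully home in the pictures, and nothing else on the bench appears to have moved.

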